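# Find the latched switch key by touch and release it

### The arm

A 7-joint arm with a two-finger parallel gripper is mounted at the origin on a cart in front of the work surface, level with it; the furniture and walls round the work are solid. World frame = base frame: x ahead of the robot, y to its left, z up, the work surface at z = 0. Lengths are in m, angles in rad, forces in N, time in s.
With the tool pointing down it reaches from about 0.425 to 0.825 m from the base axis. Payload 3.6 kg.
Tool frame: the origin (TCP) lies at the very end of the fingers, on their centre line; the grasp point (between the pads) lies 19 mm behind it; z points along the fingers, y is the direction in which the jaws open and shut (so a half turn about z gives the same grasp; the last joint's range is limited). The gripper opens to 85 mm and grips with 20 to 120 N. Pads are 22 mm wide; open, the fingers measure 114 mm over their backs; the gripper's body (76 mm by 85 mm) begins 54 mm behind the grasp point. The pads swing forward as they close: fully open they stand 13 mm farther back than shut.
Start: joints at [-1.135, 0.615, -0.013, 1.423, 0.008, 1.103, -0.04], TCP at [0.29, 0.582, 0.231] pointing down, gripper open.
Joint ranges: [-3.12, 3.12], [-0.3, 2.06], [-1.34, 1.32], [0.26, 2.42], [-1.36, 4.5], [0.01, 1.98], [-2.84, 2.84]. Speed limits (rad/s): [2.79, 2.79, 3.14, 3.14, 3.14, 3.14, 3.14].

### API

Orientations are given as a unit quaternion [w, x, y, z].
In Python, from rig import * gives the robot as it stands. Calls block until the motion is done:
- goto(position, orientation): joint-space move of the TCP to a pose.
- move_straight(position, rot=None, max_speed=0.15): straight line of the TCP; rot=None keeps the orientation; max_speed is the mean speed in m/s.
- move_j(angles): joint-space move.
- let_go() and clamp(newtons=None): open the fingers fully, or close them until they stop; newtons is the grip in N (None keeps the last).
- dwell(seconds).
- inverse_kinematics(position, orientation): joint angles nearest the present ones, or None.
- camera(name): name is "side" or "top"; returns (picture, depth): 420x560x3 uint8, red, green, blue; 420x560 float32, m along the optical axis (not along the pixel's ray), 0 where there is no reading.
- camera_info(name): a dict with "mtx" (3x3 intrinsics, pixels), "k1" (the pictures are not rectified: a ray, as slopes to the right and down, at radius r is drawn at 1 + k1 r^2 times it, then the intrinsics apply), "eye" and "orientation" of the camera in the world. Camera axes: x right, y down, z forward; pixel columns grow to the right and rows downward; lengths in m; the calibration is good to about 2 mm. A picture is of the moment at which its call begins. camera_info takes no time and is no camera call.
A pose or a line that the arm cannot do raises Unreachable and nothing moves.
- close_job(): hands the job in, once; it reports no verdict.
Readings, each from a call of its own:
- read_clock(): time.
- read_joint_pos(): joint angles.
- read_dq(): joint speeds.
- read_joint_torque(): joint torques, N m.
- read_tcp_pos(): TCP position.
- read_ee_rot(): TCP orientation.
- read_ft_force(): force on the tool from outside, world axes, zero at the start.
- read_wrist_torque(): the same for the moment, N m.
- read_grip_width(): opening from 0.0 (shut) to 1.0 (fully open).
Only numpy, scipy, OpenCV 4.12 (cv2) and the standard library are available. Lean on these libraries where they do the work, as an engineer would, in place of code of your own. Each camera call takes 0.05 s, during which the arm holds its last target. There are 200 camera calls.

### The job

One of the four keys on the grey switch box has been left latched, slightly down, so its machine is still switched on. With the fingertips tap all four keys lightly, one after the other from left to right, feeling which one is latched and not yet pushing any of them home; lift clear, then press the latched key home and let it go so that all four stand fully up. Do not press any other key home, and leave the loose things round the box where they are.

Things in the scene. Friction and masses are not known exactly. Their poses are not given: they have to be found in the camera images.
- switch_box: flat grey steel switch box, fixed to the worktop, 80 x 270 mm and 50 mm high, on a 4 mm flange 6 mm wider all round; origin in the centre of its underside, z up, its y axis runs along the row of four keys towards the left end as the robot sees it, x away from the robot. The keys are 55 mm apart in the middle of its top; each key's cap is 26 mm (along x) by 28 mm (along y), with 27 mm between caps. A round black cable gland sticks out 21 mm at the back
- place_1 (a point): the left-most (first) key's place: point on the box over the centre of that key, 64 mm above the worktop, level with the top face of a key that is fully up. Axes as the box
- place_2 (a point): the second from the left key's place: point on the box over the centre of that key, 64 mm above the worktop, level with the top face of a key that is fully up. Axes as the box
- place_3 (a point): the third from the left key's place: point on the box over the centre of that key, 64 mm above the worktop, level with the top face of a key that is fully up. Axes as the box
- place_4 (a point): the right-most (fourth) key's place: point on the box over the centre of that key, 64 mm above the worktop, level with the top face of a key that is fully up. Axes as the box
- unit_a: guide of the key whose depth is joint key_a, with its thin steel surround (36 mm square, 1 mm high); origin on the box's top face (50 mm above the worktop) under the key's centre, does not move with the key. Which place in the row it has changes from run to run
- key_a (a joint): depth in m of one of four identical black push keys: 0 fully up (top 14 mm above the box's top), 0.0035 latched, 0.012 bottom stop. Its spring takes 2.5 N before it moves, then 350 N/m (6.7 N at the bottom). Pressed beyond 0.0085 the latched key is freed and rises to 0 when let go (it does not latch again); any other key latches there. Its place in the row changes from run to run
- unit_b: guide of the key whose depth is joint key_b, with its thin steel surround (36 mm square, 1 mm high); origin on the box's top face (50 mm above the worktop) under the key's centre, does not move with the key. Which place in the row it has changes from run to run
- key_b (a joint): depth in m of one of four identical black push keys: 0 fully up (top 14 mm above the box's top), 0.0035 latched, 0.012 bottom stop. Its spring takes 2.5 N before it moves, then 350 N/m (6.7 N at the bottom). Pressed beyond 0.0085 the latched key is freed and rises to 0 when let go (it does not latch again); any other key latches there. Its place in the row changes from run to run
- unit_c: guide of the key whose depth is joint key_c, with its thin steel surround (36 mm square, 1 mm high); origin on the box's top face (50 mm above the worktop) under the key's centre, does not move with the key. Which place in the row it has changes from run to run
- key_c (a joint): depth in m of one of four identical black push keys: 0 fully up (top 14 mm above the box's top), 0.0035 latched, 0.012 bottom stop. Its spring takes 2.5 N before it moves, then 350 N/m (6.7 N at the bottom). Pressed beyond 0.0085 the latched key is freed and rises to 0 when let go (it does not latch again); any other key latches there. Its place in the row changes from run to run
- unit_d: guide of the key whose depth is joint key_d, with its thin steel surround (36 mm square, 1 mm high); origin on the box's top face (50 mm above the worktop) under the key's centre, does not move with the key. Which place in the row it has changes from run to run
- key_d (a joint): depth in m of one of four identical black push keys: 0 fully up (top 14 mm above the box's top), 0.0035 latched, 0.012 bottom stop. Its spring takes 2.5 N before it moves, then 350 N/m (6.7 N at the bottom). Pressed beyond 0.0085 the latched key is freed and rises to 0 when let go (it does not latch again); any other key latches there. Its place in the row changes from run to run
- sanding_block: brown sanding block 65 x 110 x 34 mm; loose near the box, to be left alone; origin in the centre of its underside
- wax_tin: round wax tin, 70 mm across, 29 mm high; loose near the box, to be left alone; origin in the centre of its underside
- drawer_knob_0: turned pale drawer knob, 33 mm across, 32 mm high; loose near the box, to be left alone; origin in the centre of its underside
- blank_3: small pale wood block 55 x 60 x 30 mm; loose near the box, to be left alone; origin in the centre of its underside
- mt_centre: steel lathe centre standing upright, 36 mm across, 90 mm high; loose near the box, to be left alone; origin in the centre of its underside
- screwdriver: screwdriver with yellow handle, 31 mm thick, 217 mm long, lying; loose near the box, to be left alone; origin in the centre of its underside

How it is judged:
On the way, in this order (a step that is already met when the one before it is completed fails the run):
1. tap the left-most key lightly (((horizontal distance between unit_a and place_1 below 0.015 m and contact force between the fingers and unit_a above 0.5 N) or (horizontal distance between unit_b and place_1 below 0.015 m and contact force between the fingers and unit_b above 0.5 N) or (horizontal distance between unit_c and place_1 below 0.015 m and contact force between the fingers and unit_c above 0.5 N) or (horizontal distance between unit_d and place_1 below 0.015 m and contact force between the fingers and unit_d above 0.5 N))), for 0.04 s.
2. tap the second key lightly (((horizontal distance between unit_a and place_2 below 0.015 m and contact force between the fingers and unit_a above 0.5 N) or (horizontal distance between unit_b and place_2 below 0.015 m and contact force between the fingers and unit_b above 0.5 N) or (horizontal distance between unit_c and place_2 below 0.015 m and contact force between the fingers and unit_c above 0.5 N) or (horizontal distance between unit_d and place_2 below 0.015 m and contact force between the fingers and unit_d above 0.5 N))), for 0.04 s.
3. tap the third key lightly (((horizontal distance between unit_a and place_3 below 0.015 m and contact force between the fingers and unit_a above 0.5 N) or (horizontal distance between unit_b and place_3 below 0.015 m and contact force between the fingers and unit_b above 0.5 N) or (horizontal distance between unit_c and place_3 below 0.015 m and contact force between the fingers and unit_c above 0.5 N) or (horizontal distance between unit_d and place_3 below 0.015 m and contact force between the fingers and unit_d above 0.5 N))), for 0.04 s.
4. tap the right-most key lightly (((horizontal distance between unit_a and place_4 below 0.015 m and contact force between the fingers and unit_a above 0.5 N) or (horizontal distance between unit_b and place_4 below 0.015 m and contact force between the fingers and unit_b above 0.5 N) or (horizontal distance between unit_c and place_4 below 0.015 m and contact force between the fingers and unit_c above 0.5 N) or (horizontal distance between unit_d and place_4 below 0.015 m and contact force between the fingers and unit_d above 0.5 N))), for 0.04 s.
5. lift clear of the keys, with one key still latched down (contact force between the fingers and unit_a below 0.1 N and contact force between the fingers and unit_b below 0.1 N and contact force between the fingers and unit_c below 0.1 N and contact force between the fingers and unit_d below 0.1 N and value of joint any of key_a, key_b, key_c, key_d above 0.0025 m), for 0.1 s.
6. press the latched key beyond its latching depth (value of joint any of key_a, key_b, key_c, key_d above 0.0083 m).
At the end, for the whole second after the job is handed in: all four keys are up (each within 1.5 mm of fully up), and the six loose things lie still within 20 mm of where they were (value of joint each of key_a, key_b, key_c, key_d below 0.0015 m and linear speed of each of sanding_block, wax_tin, drawer_knob_0, blank_3, mt_centre, screwdriver below 0.02 m/s and distance of each of sanding_block, wax_tin, drawer_knob_0, blank_3, mt_centre, screwdriver from where it was at the start of the episode below 0.02 m); the robot touches nothing.
It fails at once if a key that was not latched is pushed home (beyond 8 mm) while another one is down ((value of joint key_a above 0.008 m and value of joint any of key_b, key_c, key_d above 0.0025 m) or (value of joint key_b above 0.008 m and value of joint any of key_a, key_c, key_d above 0.0025 m) or (value of joint key_c above 0.008 m and value of joint any of key_a, key_b, key_d above 0.0025 m) or (value of joint key_d above 0.008 m and value of joint any of key_a, key_b, key_c above 0.0025 m)).
It fails at once if a loose thing near the box is moved or lifted by more than 20 mm (distance of any of sanding_block, wax_tin, drawer_knob_0, blank_3, mt_centre, screwdriver from where it was at the start of the episode above 0.02 m).
It also fails if it takes over 51 s, if anything falls off the work surface, if the arm or the gripper's body presses on something with over 40 N, if the wrist force passes 120 N, or if a joint passes its speed limit or range.

## Working session

There is one attempt and no reset: what is moved stays moved. The work goes in short steps, each a Python script; the robot and the scene stay as the last script left them, time stands still between calls to the robot, and variables do not carry over. Pictures are saved under pics/ and viewed, about 8 in all and at most 12, crops included, and the job is handed in when it is done.

```bash
mkdir -p pics; cat > h.py <<'E'
from rig import *
import numpy as np, cv2
from scipy.spatial.transform import Rotation as R
def Rm(q): return R.from_quat([q[1],q[2],q[3],q[0]]).as_matrix()
def cloud(name, depth):
    c=camera_info(name); K=np.array(c["mtx"],float); h,w=depth.shape
    u,v=np.meshgrid(np.arange(w),np.arange(h))
    p=cv2.undistortPoints(np.stack([u,v],-1).reshape(-1,1,2).astype(np.float64),K,np.array([c["k1"],0,0,0.])).reshape(h,w,2)
    P=np.dstack([p,np.ones((h,w))])*depth[...,None]
    P=P@Rm(c["orientation"]).T+np.array(c["eye"])
    P[depth==0]=np.nan
    return P
def proj(name,X):
    c=camera_info(name); M=Rm(c["orientation"]); p=(np.array(X)-c["eye"])@M; s=p[:2]/p[2]
    s=s*(1+c["k1"]*(s@s)); K=np.array(c["mtx"]); return K[:2,:2]@s+K[:2,2]
E
python3 - <<'E'
from h import *
for n in("top","side"):
    im,d=camera(n); cv2.imwrite(f"pics/{n}0.png",im[...,::-1]); np.savez(f"{n}0.npz",im=im,d=d)
    print(n,camera_info(n))
    P=cloud(n,d); print(np.nanpercentile(P[...,2],[1,10,50,90,99]))
print(read_ee_rot(),read_tcp_pos(),read_clock(),read_ft_force())
E
```

```text
top {'mtx': array([[455.83697837,   0.        , 284.78971212],
       [  0.        , 455.83697837, 211.3588022 ],
       [  0.        ,   0.        ,   1.        ]]), 'k1': -0.02916888981818074, 'eye': array([0.36547924, 0.05023347, 0.94186149]), 'orientation': array([-0.06227877,  0.7119403 , -0.6952085 ,  0.07712007])}
[-8.86003456e-01 -8.76211984e-01  8.16608615e-04  1.55901938e-01
  3.18899009e-01]
side {'mtx': array([[436.6676938 ,   0.        , 280.06933783],
       [  0.        , 436.6676938 , 207.68914485],
       [  0.        ,   0.        ,   1.        ]]), 'k1': -0.11567332843511492, 'eye': array([0.46551935, 0.69074393, 0.61015092]), 'orientation': array([ 0.02592705, -0.0526808 ,  0.89690964, -0.43829855])}
[-8.87137749e-01 -3.77263742e-01  3.22835778e-04  3.16051162e-01
  4.68561502e-01]
[-2.43763041e-04  2.28814091e-01  9.73469452e-01 -1.13089661e-03] [0.28930865 0.58130857 0.23024338] 0.1 [0.17012468 0.26977617 0.29519867]
```

View pics/top0.png

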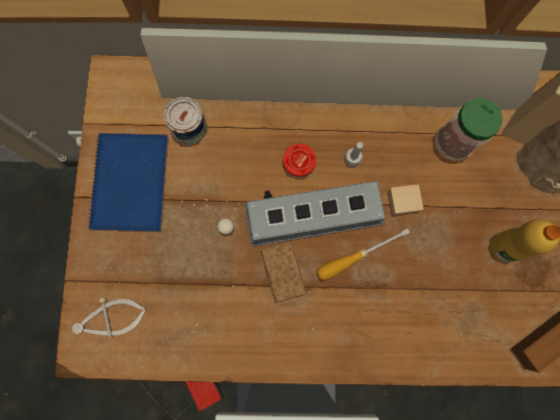

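View pics/side0.png

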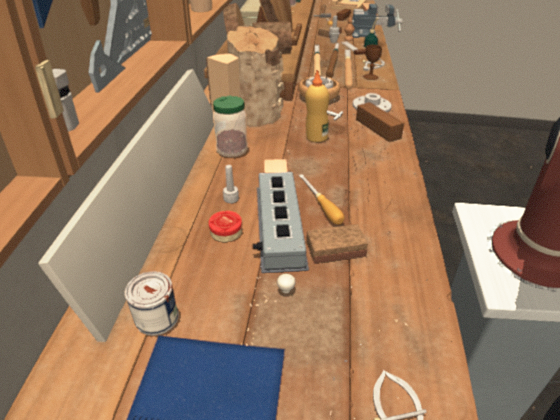

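The top view shows the grey box at about cols 247–383, rows 183–243, with the keys near (276,216), (303,212), (330,208) and (357,203). The loose things lie round the box; the lathe centre is behind it at (355,155) and the knob is at the left at (226,226). The side view agrees.

```bash
python3 - <<'E'
from h import *
def ray(n,uv,z):
    c=camera_info(n);K=np.array(c["mtx"])
    p=cv2.undistortPoints(np.array(uv,float).reshape(-1,1,2),K,np.array([c["k1"],0,0,0.])).reshape(-1,2)
    d=np.c_[p,np.ones(len(p))]@Rm(c["orientation"]).T
    return c["eye"]+d*((z-c["eye"][2])/d[:,2])[:,None]
for n,box in(("top",(255,190,375,232)),("side",(262,172,300,245))):
    f=np.load(f"{n}0.npz");im,d=f["im"],f["d"];P=cloud(n,d)
    m=np.zeros(d.shape,np.uint8);x0,y0,x1,y1=box
    m[y0:y1,x0:x1]=(im[y0:y1,x0:x1].max(-1)<50)
    k,lab,st,ce=cv2.connectedComponentsWithStats(m)
    for i in range(1,k):
        if st[i,4]>60:
            print(n,ce[i].round(1),st[i,4],ray(n,ce[i],.0635 if n=="top" else .0635).round(4),"cloud",np.nanmedian(P[lab==i],0).round(4))
# box top plane
f=np.load("top0.npz");P=cloud("top",f["d"])
z=P[...,2];m=(abs(z-.05)<.008)&(P[...,0]>.3)&(P[...,0]<.75)
k,lab,st,ce=cv2.connectedComponentsWithStats(m.astype(np.uint8))
i=1+st[1:,4].argmax();q=P[lab==i];print(st[i]);print("top z",np.median(q[:,2]),"rect",cv2.minAreaRect(q[:,:2].astype(np.float32)))
for nm,uv in dict(knob=(226,226),sand=(284,272),tin=(300,160),centre=(358,147),blank=(406,199),drv=(345,265)).items():
    print(nm,P[uv[1],uv[0]].round(3))
E
```

```text
top [356.5 202.6] 155 [[ 0.5629 -0.1081  0.0635]] cloud [ 0.5626 -0.1074  0.064 ]
top [329.4 207. ] 151 [[ 0.5525 -0.0543  0.0635]] cloud [ 0.5526 -0.0546  0.064 ]
top [302.3 211.5] 149 [[ 0.5421 -0.0008  0.0635]] cloud [ 5.424e-01 -3.000e-04  6.410e-02]
top [275.1 215.8] 139 [[0.532  0.0524 0.0635]] cloud [0.5321 0.0525 0.0607]
side [276.8 181.9] 84 [[ 0.566  -0.0973  0.0635]] cloud [ 0.5663 -0.0991  0.0619]
side [278.4 196.5] 97 [[ 0.556  -0.0439  0.0635]] cloud [ 0.5566 -0.0462  0.0622]
side [280.6 212.2] 111 [[0.5451 0.0082 0.0635]] cloud [0.546  0.008  0.0622]
side [282.5 230.6] 108 [[0.535  0.0638 0.0635]] cloud [0.5358 0.0598 0.0594]
[ 247  181  138   60 4523]
top z 0.050109519005252734 rect ((0.5492302179336548, -0.028380349278450012), (0.08096298575401306, 0.2707582414150238), 10.88186264038086)
knob [0.515 0.151 0.032]
sand [0.425 0.032 0.035]
tin [0.659 0.004 0.029]
centre [ 0.669 -0.108  0.09 ]
blank [ 0.581 -0.218  0.029]
drv [ 0.442 -0.091  0.026]
```

Sizes and heights fit: key spacing is 54.5 mm, the box is 81x271 mm and its top is at 0.050. Depth suggests key 1 is about 3.3 mm low, which the taps should confirm. Next I close the fingers, go above key 1 and probe with small steps.

```bash
cat >> h.py <<'E'
a=np.radians(10.9); BY=np.array([-np.sin(a),np.cos(a),0])
C=np.array([.548,-.028,0])
KEY=[C+BY*.055*s for s in(1.5,.5,-.5,-1.5)]
Q=[0,np.cos((a+np.pi/2)/2),np.sin((a+np.pi/2)/2),0]
def at(i,z): return (KEY[i]+[0,0,z]).tolist()
E
python3 - <<'E'
from h import *
print(np.round(KEY,4),Rm(Q)[:,1])
for i in range(4): print(inverse_kinematics(at(i,.06),Q))
clamp(20); print(read_grip_width(),read_clock())
goto(at(0,.13),Q); print(read_clock(),read_tcp_pos())
move_straight(at(0,.075),max_speed=.1)
dwell(.2);print(read_clock(),read_tcp_pos(),[read_ft_force().round(2) for _ in range(4)])
move_straight(at(0,.0745),max_speed=.02);print(read_clock(),read_tcp_pos(),read_ft_force().round(2))
im,d=camera("side"); cv2.imwrite("pics/side1.png",cv2.resize(im[130:290,180:380,::-1],None,fx=3,fy=3))
E
```

```text
[[ 0.5324  0.053   0.    ]
 [ 0.5428 -0.001   0.    ]
 [ 0.5532 -0.055   0.    ]
 [ 0.5636 -0.109   0.    ]] [0.98195871 0.18909544 0.        ]
[-0.27258344  0.68360684  0.20432844  1.93248609 -0.24791875  0.54950203
  0.28955412]
[-0.17742196  0.69245967  0.21589145  1.91099083 -0.25837725  0.56480857
  0.39967781]
[-0.07261915  0.70518635  0.20800133  1.87377146 -0.24402439  0.58715912
  0.48136563]
[ 0.02555129  0.72391459  0.20368678  1.82178263 -0.23296342  0.61913047
  0.56020378]
0.00045976801456074854 0.8667
2.9833 [0.53261336 0.05476763 0.13007913]
3.8833 [0.53294421 0.05308898 0.07571504] [array([-0.57, -0.68,  0.1 ]), array([-0.57, -0.68,  0.1 ]), array([-0.57, -0.68,  0.1 ]), array([-0.57, -0.68,  0.1 ])]
4.1333 [0.53245506 0.05303019 0.07468646] [-0.   -0.74 -1.01]
```

View pics/side1.png

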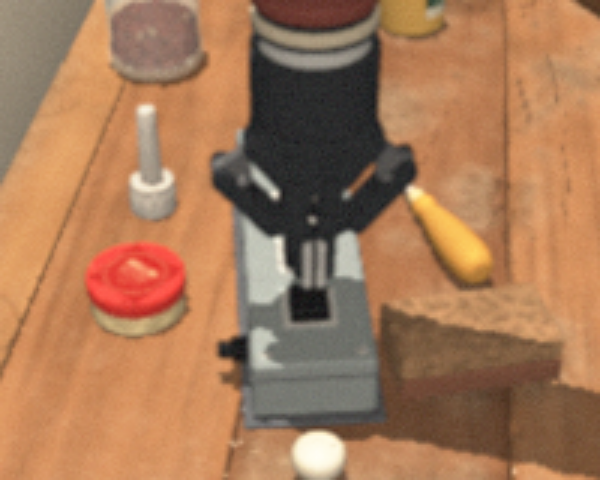

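The closed fingers stand centred over key 1 (crop about (312,300)), clear of everything loose. Now tapping all four keys in order.

```bash
python3 - <<'E'
from h import *
def fz(n=4):
    s=[]
    for _ in range(n): dwell(.02); s.append(read_ft_force()[2])
    return np.mean(s)
for i in range(4):
    if i: move_straight(at(i,.08),max_speed=.12)
    move_straight(at(i,.0675),max_speed=.06); dwell(.15)
    b=fz(6); log=[]; z=.0675
    while z>.0592:
        z-=.0005; move_straight(at(i,z),max_speed=.01); f=fz()-b; log.append((round(read_tcp_pos()[2]*1e3,2),round(f,1)))
        if f>1.8:
            f2=fz(6)-b
            if f2>1.6: break
    print(i+1,"base",round(b,2),log,"held",round(f2,2),read_clock())
    move_straight(at(i,.08),max_speed=.08)
dwell(.2);print(read_clock(),read_tcp_pos(),read_ft_force())
move_straight(at(3,.13),max_speed=.15)
E
```

```text
1 base 0.2 [(np.float64(67.03), np.float64(-0.4)), (np.float64(66.5), np.float64(0.3)), (np.float64(65.96), np.float64(-0.1)), (np.float64(65.5), np.float64(-0.1)), (np.float64(65.0), np.float64(-0.2)), (np.float64(64.49), np.float64(-0.1)), (np.float64(63.98), np.float64(0.1)), (np.float64(63.48), np.float64(-0.3)), (np.float64(62.99), np.float64(-0.1)), (np.float64(62.51), np.float64(-0.1)), (np.float64(61.96), np.float64(-0.4)), (np.float64(61.49), np.float64(-0.4)), (np.float64(60.99), np.float64(0.0)), (np.float64(60.71), np.float64(1.9))] held 2.56 9.2333
2 base 0.33 [(np.float64(67.07), np.float64(-0.2)), (np.float64(66.47), np.float64(-0.3)), (np.float64(65.98), np.float64(-0.3)), (np.float64(65.48), np.float64(-0.1)), (np.float64(64.98), np.float64(-0.1)), (np.float64(64.47), np.float64(-0.3)), (np.float64(64.18), np.float64(1.9))] held 1.68 13.1583
3 base -0.3 [(np.float64(67.06), np.float64(0.6)), (np.float64(66.48), np.float64(0.5)), (np.float64(65.99), np.float64(0.5)), (np.float64(65.5), np.float64(0.2)), (np.float64(64.99), np.float64(0.5)), (np.float64(64.49), np.float64(0.3)), (np.float64(64.19), np.float64(2.0))] held 2.46 17.0417
4 base 0.13 [(np.float64(67.06), np.float64(-0.7)), (np.float64(66.48), np.float64(0.2)), (np.float64(65.97), np.float64(-0.2)), (np.float64(65.48), np.float64(-0.4)), (np.float64(64.99), np.float64(0.1)), (np.float64(64.49), np.float64(0.3)), (np.float64(64.19), np.float64(1.7)), (np.float64(63.64), np.float64(2.6))] held 2.49 21.2417
21.8 [ 0.56325753 -0.1089181   0.07960997] [ 0.36295788 -0.15779044  0.27941089]
```

Key 1 gave contact at 60.7 mm and the other three at 64.2 mm, so key 1 is latched, as the depth image suggested. Now press it home.

```bash
python3 - <<'E'
from h import *
move_straight(at(0,.09),max_speed=.2)
move_straight(at(0,.064),max_speed=.08); dwell(.1); b=read_ft_force()[2]
for z in(.0545,.0535,.053):
    move_straight(at(0,z),max_speed=.03); dwell(.2); p=read_tcp_pos(); print(p[2],read_ft_force()[2]-b)
    if p[2]<.0541: break
move_straight(at(0,.13),max_speed=.1)
move_straight(at(0,.20),max_speed=.2)
goto([.35,.45,.25],Q); dwell(.3)
im,d=camera("top"); np.savez("top1.npz",im=im,d=d); cv2.imwrite("pics/top1.png",im[...,::-1])
P=cloud("top",d)
for i in range(4):
    u,v=np.round(proj("top",at(i,.063))).astype(int); print(i+1,np.nanmedian(P[v-3:v+4,u-3:u+4,2]).round(4))
d0=np.load("top0.npz")["im"].astype(int); df=abs(d0-im).max(-1)>60
k,l,st,ce=cv2.connectedComponentsWithStats(df.astype(np.uint8)); print([(s[:5].tolist()) for s in st[1:] if s[4]>15])
print(read_clock(),read_ft_force())
E
```

```text
0.055132764033321735 5.672651222384368
0.05419304101011267 6.134510837589421
0.05371929257741972 6.897976105394803
1 0.0645
2 0.0646
3 0.0642
4 0.0637
[[73, 323, 10, 9, 52], [88, 330, 10, 4, 19]]
28.8083 [-0.8241939   0.54994732  0.36435691]
```

View pics/top1.png

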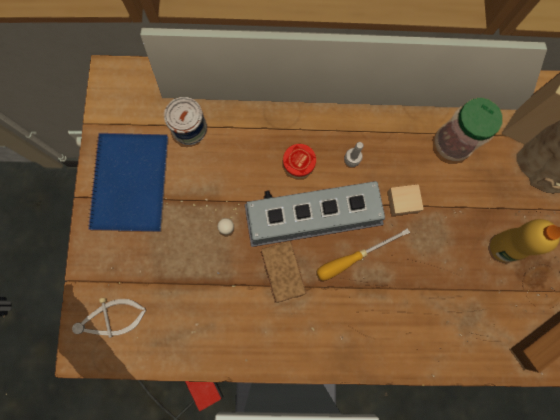

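All four keys now read 64 mm. The loose things are where they were, and the only image change is the arm's shadow near (75,325).

```bash
python3 -c "
from rig import *
close_job()"
```

```text
the job is handed in; nothing more can be done
```

I tapped all four keys from left to right, found that the left-most (first) key was the latched one, and released it. The job is handed in, but it reports no verdict.

- **Tapping:** key 1 gave contact at 60.7 mm, and keys 2 to 4 at 64.2 mm. The first depth image had also shown key 1 low, at 60.7 mm. The taps were held at about 1.7 to 2.6 N.
- **Pressing:** I lifted clear, then pressed key 1 down to a fingertip height of 53.7 mm, about 10 mm of key travel, at 6.9 N. I let it rise and moved the arm away.
- **Last checks:** the final top image put all four key tops at 63.7 to 64.5 mm, so all are fully up. The six loose things had not moved in the image; the only change was at the plier-like tool at lower left, which I took to be the arm's shadow. The clock stood at 28.8 s of the 51 s allowed.
- **Disagreement:** the rough side-view blobs put the keys up to 11 mm off along the row compared with the top view. I think this is because the near faces of the keys were counted in. I used the top view, which matched the box outline, and no check failed.

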